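# Hold a drawn-up syringe in the inspection viewer

### The arm

A 6-joint arm with a two-finger parallel gripper is mounted at the origin on a cart in front of the work surface, level with it; the furniture and walls round the work are solid. World frame = base frame: x ahead of the robot, y to its left, z up, the work surface at z = 0. Lengths are in m, angles in rad, forces in N, time in s.
With the tool pointing down it reaches from about 0.35 to 0.725 m from the base axis. Payload 4.3 kg.
Tool frame: the origin (TCP) lies on the centre line of the jaws, within the pads' length; the fingertips stand arm.finger_overhang ahead of it and the grasp point (between the pads) lies 11 mm behind it (arm.finger_overhang is the distance from the TCP to the fingertips, in m); z points along the fingers, y is the line along which they close (so a half turn about z gives the same grasp; the last joint's range is limited). The gripper opens to 85 mm and grips with 20 to 120 N. Pads are 22 mm wide; open, the fingers measure 114 mm over their backs; the gripper's body (76 mm by 85 mm) begins 54 mm behind the grasp point. The pads swing forward as they close: fully open they stand 13 mm farther back than shut.
Start: joints at [1.101, 0.377, 0.081, 1.274, 0, 1.46], TCP at [0.202, 0.538, 0.239] pointing down, gripper open.
Joint ranges: [-2.72, 2.72], [-0.84, 1.66], [-1.02, 1.22], [-1.77, 2.12], [-1.37, 1.28], [-3.14, 3.14]. Speed limits (rad/s): [2.57, 2.57, 3.14, 3.14, 3.14, 3.14].

### API

Orientations are given as [roll, pitch, yaw] about the fixed x, y, z axes, in that order (R = Rz(yaw) Ry(pitch) Rx(roll)).
In Python, from station import arm, hand, kin, eyes gives the robot as it stands. Calls block until the motion is done:
- arm.move_pose(position, orientation): joint-space move of the TCP to a pose.
- arm.move_straight(position, frame=None, velocity=0.15, threshold=None): straight line of the TCP; frame=None keeps the orientation; velocity is the mean speed in m/s. With threshold (N) it stops when the force on the tool has changed by that much, and returns True; else False.
- arm.goto_joints(angles): joint-space move.
- hand.ungrasp() and hand.gripper_close(squeeze=None): open the fingers fully, or close them until they stop; squeeze is the grip in N (None keeps the last).
- arm.hold(seconds).
- kin.solve_ik(position, orientation): joint angles nearest the present ones, or None.
- arm.state(): the state.
- eyes.get_image(name): name is "scene" or "side" or "wrist"; returns the picture (384x512x3 uint8, red, green, blue); there is no depth.
- eyes.camera_info(name): a dict with "K" (3x3 intrinsics, pixels), "cam_to_world" (4x4, takes a point from camera to world coordinates). Camera axes: x right, y up, looking along -z (the intrinsics and any distortion apply to the point x, -y, -z); pixel columns grow to the right and rows downward; lengths in m; the calibration is good to about 2 mm. A picture is of the moment at which its call begins: read the wrist's pose just before it. camera_info takes no time and is no camera call; for the wrist camera it gives the pose at the moment of the call.
A pose or a line that the arm cannot do raises arm.Unreachable and nothing moves.
- arm.hand_in(): hands the job in; it is judged then, once.
The state is a dict: "t": time; "joints": joint angles; "dq": joint speeds; "joint_torque": joint torques, N m; "eef_pos": TCP position; "tcp_rot": TCP orientation; "contact_force": force on the tool from outside, world axes, zero at the start; "moment": the same for the moment, N m; "width": opening from 0.0 (shut) to 1.0 (fully open); "grasp_force": force on a finger pad.
Only numpy, scipy, OpenCV 4.12 (cv2) and the standard library are available. Lean on these libraries where they do the work, as an engineer would, in place of code of your own. Each camera call takes 0.05 s, during which the arm holds its last target. There are 200 camera calls.

### The job

Lay the capped syringe flat in the blue carrier, its finger flange in the carrier's groove and its red cap towards the other end. Then lift the carrier level by its upright tab, pass it nose first through the narrow slot of the inspection viewer and push it home against the sprung stop until its front plate closes the slot. Finish while still gripping the tab and holding the carrier home there, its weight in the gripper and not on the slot's sill, without shifting the vials or the small carton.

Things in the scene. Friction and masses are not known exactly. Their poses are not given: they have to be found in the camera images.
- syringe: capped 10 ml syringe, 30 g, lying along its own y, red cap at +y: clear barrel 17 mm in diameter, y = -35 to +40 mm (grasp near y = -1), cap end y = +61; white finger flange 34 wide (x), 17 high, 2.6 thick at y = -36; thumb disc at y = -71. Origin on its underside below the barrel, z up; barrel axis 8.5 mm above it
- syringe_cap (a point): end of the syringe's red cap, on its axis
- carrier: blue open frame, 150 g, loose, flat on the worktop at first. Origin under the frame's centre; +x to its nose, z up. Cheeks 180 mm over their outsides (y = +-90), 32 high, x = -34 to the nose at +32; nose rail 9 high; front plate 5 thick, 198 wide (y), 38 high, larger than the slot, inner face at x = -33. Balances near x = -28
- carrier_nest (a point): at the carrier's x = 0, y = 4 mm, 12 mm above its underside: the syringe's origin belongs here, axes parallel to the carrier's (cap to +y). Two grey saddles carry it: floor 12 mm up, horns 20.4 mm apart, flared, 24 high, at carrier y = 30..40 and -42..-24; between them the frame is open for the fingers (only rails 9 mm high at the nose)
- carrier_groove (a point): middle of the groove for the finger flange, across the second saddle, at the carrier's x = 0, y = -32.5 mm, 12 mm above its underside; 9 mm wide (y = -37..-28)
- carrier_tab (a point): top centre of the carrier's upright grip tab, at carrier x = -70 mm, 72 mm above its underside: the tab is 10 mm thick (x), 50 wide (y), 72 high; 27 mm free between it and the front plate, all free above the plate (38 mm)
- viewer: white inspection viewer, fixed to the worktop, 120 x 240 x 78 mm (x, y, z), clear window on top, black and white panels inside. Origin under its centre; the slot is in the front face, towards its own -x. The carrier goes in along the viewer's +x
- slot (a point): middle of the slot's lower edge in the viewer's front face (24 mm above the worktop), axes as the viewer's. Slot 184 wide, 36 high, wall 10 thick: 2 mm clear all round the cheeks when the carrier's underside is 2 mm above the sill. Fully home the carrier's origin is 33 mm behind (+x) this point, its plate on the front face
- viewer_sill: lower part of the viewer's front wall, below the slot, top 24 mm above the worktop; origin under it, at the wall's middle
- backstop (a joint): sprung stop inside the viewer, metres pushed in along the viewer's +x: 0 at rest, 0.010 with the carrier fully home, 0.014 at most. The nose meets it 10 mm before home; it pushes back with 1.5 N at first and 3 N at home, and pushes the carrier out again if let go
- vial_a: white vial with a blue cap, 29 mm in diameter, 55 high, bystander; origin under it
- vial_b: brown vial with a red cap, 29 mm in diameter, 55 high, bystander; origin under it
- vial_c: white vial with a white cap, 29 mm in diameter, 55 high, bystander; origin under it
- carton: small white medicine carton, 43 x 99 x 60 mm, bystander beside the viewer; origin under it
Things that resemble listed ones, but are neither listed nor needed, are in the scene too. Leave any purple or yellow look-alike of the syringe alone.

How it is judged:
On the way, in this order (a step that is already met when the one before it is completed fails the run):
1. the syringe lies in the carrier's nest and is let go, the carrier still on the worktop (distance between syringe and carrier_nest below 0.006 m and angle between the y axis of syringe and the y axis of carrier, either way round below 0.1 rad and y of syringe_cap in the frame of carrier above 0.05 m and contact force between the fingers and syringe below 0.05 N and height (world z) of carrier below 0.004 m), for 0.2 s.
2. the carrier's nose is in the slot, the syringe in its nest (x of carrier in the frame of slot above -0.025 m and z of carrier in the frame of slot between -0.002 and 0.006 m and distance between syringe and carrier_nest below 0.008 m), for 0.1 s.
At the end, for the whole second after the job is handed in: gripper on the carrier, plate within 4 mm of the viewer's face, stop pushed in over 6 mm, within 3.4 deg of the slot's direction, under 1 N on the sill, still; syringe untouched in its nest (8 mm, 6 deg, red cap at the carrier's +y) (x of carrier in the frame of slot above 0.029 m and value of joint backstop above 0.006 m and angle between the x axis of carrier and the x axis of viewer, either way round below 0.06 rad and contact force between carrier and viewer_sill below 1 N and contact force between the fingers and carrier above 3 N and linear speed of carrier below 0.01 m/s and distance between syringe and carrier_nest below 0.008 m and angle between the y axis of syringe and the y axis of carrier, either way round below 0.1 rad and y of syringe_cap in the frame of carrier above 0.05 m and contact force between the fingers and syringe below 0.05 N); the arm keeps its last pose, push and grip.
It fails at once if a vial or the small carton was shifted by more than 20 mm (distance of any of vial_a, vial_b, vial_c, carton from where it was at the start of the episode above 0.02 m).
It fails at once if the syringe was dropped instead of laid down (linear speed of syringe above 0.6 m/s and contact force between each of the fingers, carrier and syringe below 0.02 N).
It fails at once if the carrier was tipped by more than 20 degrees from level (angle between carrier's own z axis and vertical above 0.35 rad).
It also fails if it takes over 54 s, if anything falls off the work surface, if the arm or the gripper's body presses on something with over 40 N, if the wrist force passes 120 N, or if a joint passes its speed limit or range.

## Working session

There is one attempt and no reset: what is moved stays moved. The work goes in short steps, each a Python script; the robot and the scene stay as the last script left them, time stands still between calls to the robot, and variables do not carry over. Pictures are saved under pics/ and viewed, at most 10 in all, crops included, and the job is handed in when it is done.

```bash
ls; mkdir -p pics; python3 - <<'E'
from station import arm, hand, kin, eyes
import cv2, numpy as np
np.set_printoptions(precision=4,suppress=True)
ims=[]
for n in ["scene","side","wrist"]:
    ci=eyes.camera_info(n); print(n,{k:(np.array(v) if k!='dist' else v) for k,v in ci.items()})
    im=eyes.get_image(n); cv2.imwrite(f"pics/{n}0.png",im[:,:,::-1]); ims.append(im)
print(arm.state(), arm.finger_overhang)
E
```

```text
pics
scene {'K': array([[494.4287,   0.    , 253.1041],
       [  0.    , 494.4287, 189.5827],
       [  0.    ,   0.    ,   1.    ]]), 'cam_to_world': array([[ 0.5684,  0.6297, -0.5296, -0.1465],
       [-0.8228,  0.4332, -0.3679, -0.6332],
       [-0.0022,  0.6449,  0.7643,  1.0711],
       [ 0.    ,  0.    ,  0.    ,  1.    ]])}
side {'K': array([[455.6568,   0.    , 251.8634],
       [  0.    , 455.6568, 189.5553],
       [  0.    ,   0.    ,   1.    ]]), 'cam_to_world': array([[-0.9999, -0.0071, -0.0071,  0.5721],
       [-0.001 , -0.6324,  0.7747,  0.9371],
       [-0.01  ,  0.7746,  0.6323,  0.9392],
       [ 0.    ,  0.    ,  0.    ,  1.    ]])}
wrist {'K': array([[288.2768,   0.    , 256.5198],
       [  0.    , 288.2768, 188.9965],
       [  0.    ,   0.    ,   1.    ]]), 'cam_to_world': array([[ 0.3518, -0.8948, -0.2748,  0.132 ],
       [ 0.9361,  0.3353,  0.1063,  0.5638],
       [-0.0029, -0.2946,  0.9556,  0.3717],
       [ 0.    ,  0.    ,  0.    ,  1.    ]])}
{'t': 0.15, 'joints': array([ 1.1007,  0.3779,  0.0799,  1.2744, -0.    ,  1.4605]), 'dq': array([-0.0009, -0.0034,  0.0045, -0.0001,  0.0012, -0.0002]), 'joint_torque': array([  0.0007, -46.4035,  27.0171,   0.0139,  -0.0001,   0.    ]), 'eef_pos': array([0.2022, 0.5377, 0.2386]), 'tcp_rot': array([-3.14  , -0.0002,  2.7818]), 'contact_force': array([-0.4774,  0.1711,  0.8675]), 'moment': array([-0.0054,  0.0172, -0.0047]), 'grasp_force': 0.0, 'width': 0.997231723088704} 0.008
```

View pics/scene0.png

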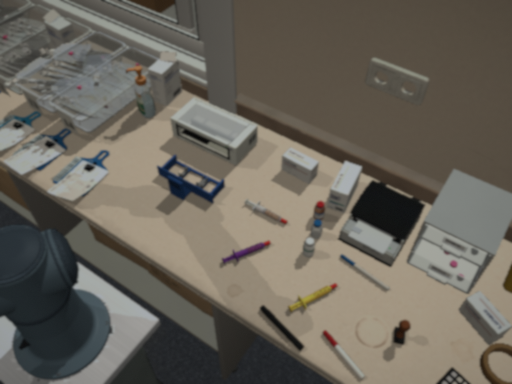

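View pics/side0.png

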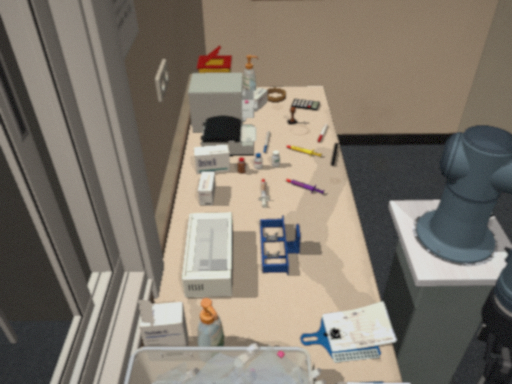

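The scene view shows the white viewer around (213,130) with its slot facing the robot. The blue carrier is at (190,182) with its tab at about (178,180). The clear syringe runs from its thumb end at (247,204) to its red cap at (286,221). The side view shows the carrier at (275,245) with its tab at (297,238), the syringe at (264,193) and the viewer at (209,254).

```bash
cat > h.py <<'E'
from station import arm, hand, kin, eyes
import cv2, numpy as np
np.set_printoptions(precision=4,suppress=True)
def ray(ci,uv):
    K=np.array(ci["K"]);T=np.array(ci["cam_to_world"])
    uv=np.atleast_2d(np.asarray(uv,float))
    d=np.c_[(uv[:,0]-K[0,2])/K[0,0],-(uv[:,1]-K[1,2])/K[1,1],-np.ones(len(uv))]
    return T[:3,3],d@T[:3,:3].T
def plane(ci,uv,z):
    o,d=ray(ci,uv); return o+d*((z-o[2])/d[:,2])[:,None]
def tri(obs):
    "obs: list of (ci,uv): least-squares meeting point and rms miss"
    A=np.zeros((3,3));b=np.zeros(3);P=[]
    for ci,uv in obs:
        o,d=ray(ci,uv);d=d[0]/np.linalg.norm(d[0]);M=np.eye(3)-np.outer(d,d);A+=M;b+=M@o;P.append((M,o))
    p=np.linalg.solve(A,b);return p,[float(np.linalg.norm(M@(p-o))) for M,o in P]
def snap(n,name=None):
    ci={k:np.array(v) for k,v in eyes.camera_info(n).items()};im=eyes.get_image(n)[:,:,::-1].copy()
    if name: cv2.imwrite(f"pics/{name}.png",im); np.savez(f"pics/{name}.npz",**ci)
    return ci,im
def load(name): return dict(np.load(f"pics/{name}.npz")),cv2.imread(f"pics/{name}.png")
def proj(ci,p):
    T=np.array(ci["cam_to_world"]);K=np.array(ci["K"]);q=(np.atleast_2d(p)-T[:3,3])@T[:3,:3]
    return np.c_[K[0,0]*q[:,0]/-q[:,2]+K[0,2],-K[1,1]*q[:,1]/-q[:,2]+K[1,2]]
E
python3 - <<'E'
from h import *
s=eyes.camera_info("scene");d=eyes.camera_info("side")
for n,a,b in [("cap",(286,221),(263,182)),("thumb",(247,204),(265,206)),("tab",(178,178),(298,226))]:
    print(n,tri([(s,a),(d,b)]),plane(s,a,.01),plane(d,b,.01))
print(plane(s,[(172,125),(238,160),(256,130)],.078),plane(d,[(188,217),(184,296),(231,294),(231,214)],.078))
E
```

```text
cap (array([ 0.549 , -0.2533,  0.0024]), [0.0038939072399213517, 0.0038939072399213595]) [[ 0.5483 -0.2568  0.01  ]] [[ 0.546  -0.2402  0.01  ]]
thumb (array([ 0.5423, -0.133 , -0.0003]), [0.000896672756523198, 0.0008966727565232459]) [[ 0.5367 -0.138   0.01  ]] [[ 0.5419 -0.1206  0.01  ]]
tab (array([0.4587, 0.0359, 0.076 ]), [0.0032153580264150244, 0.0032153580264147772]) [[0.5024 0.0796 0.01  ]] [[ 0.4471 -0.0307  0.01  ]]
[[ 0.6112  0.1842  0.078 ]
 [ 0.606  -0.0598  0.078 ]
 [ 0.734  -0.0325  0.078 ]] [[ 0.7598  0.0011  0.078 ]
 [ 0.7394  0.2721  0.078 ]
 [ 0.6301  0.2671  0.078 ]
 [ 0.6403 -0.0102  0.078 ]]
```

```bash
python3 - <<'E'
from h import *
for n,p,y in [("w1",(.53,-.09,.28),np.pi/2),("w2",(.53,.00,.30),np.pi/2)]:
    arm.move_pose(p,[np.pi,0,y]); arm.hold(.2); ci,im=snap("wrist",n); print(ci["cam_to_world"],arm.state()["t"],arm.state()["joints"])
cv2.imwrite("pics/w12.png",cv2.resize(np.vstack([cv2.imread("pics/w1.png"),cv2.imread("pics/w2.png")]),None,fx=.78,fy=.78))
E
```

```text
[[ 1.     -0.0013 -0.0004  0.53  ]
 [ 0.0014  0.9554  0.2955 -0.0149]
 [-0.     -0.2955  0.9554  0.4132]
 [ 0.      0.      0.      1.    ]] 2.9167 [-0.2854  0.293   0.0656  1.3435  0.0001  1.2846]
[[ 1.      0.0008  0.001   0.5301]
 [-0.001   0.9553  0.2957  0.0737]
 [-0.0007 -0.2957  0.9553  0.4328]
 [ 0.      0.      0.      1.    ]] 3.625 [-0.1213  0.2768  0.0939  1.3886 -0.0002  1.451 ]
```

View pics/w12.png

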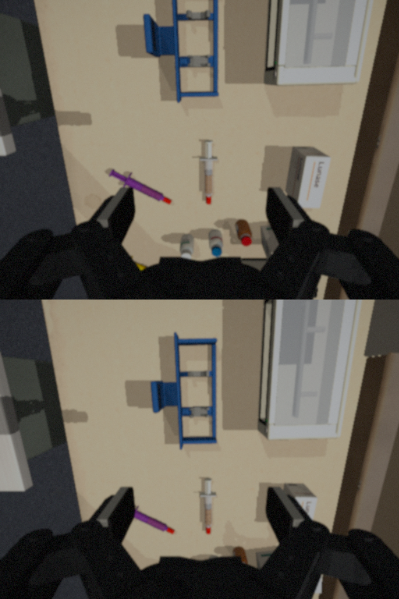

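The upper picture (w1) shows the syringe from its thumb end at full-size pixel (265,181) to the red cap tip at (268,260), with vials beyond it. The lower picture (w2) shows the carrier frame from about (227,45) to (277,190) with its tab at (205,123), and the viewer to its right. I'll enlarge these for pixel picking.

```bash
python3 - <<'E'
from h import *
a=cv2.imread("pics/w1.png")[165:275,220:320]; b=cv2.imread("pics/w2.png")[35:205,180:300]
a=cv2.resize(a,None,fx=3.5,fy=3.5,interpolation=cv2.INTER_CUBIC);b=cv2.resize(b,None,fx=3.5,fy=3.5,interpolation=cv2.INTER_CUBIC)
o=np.zeros((max(a.shape[0],b.shape[0]),a.shape[1]+b.shape[1],3),np.uint8);o[:a.shape[0],:a.shape[1]]=a;o[:b.shape[0],a.shape[1]:]=b
cv2.imwrite("pics/c1.png",o);print(o.shape)
E
```

```text
(595, 770, 3)
```

View pics/c1.png

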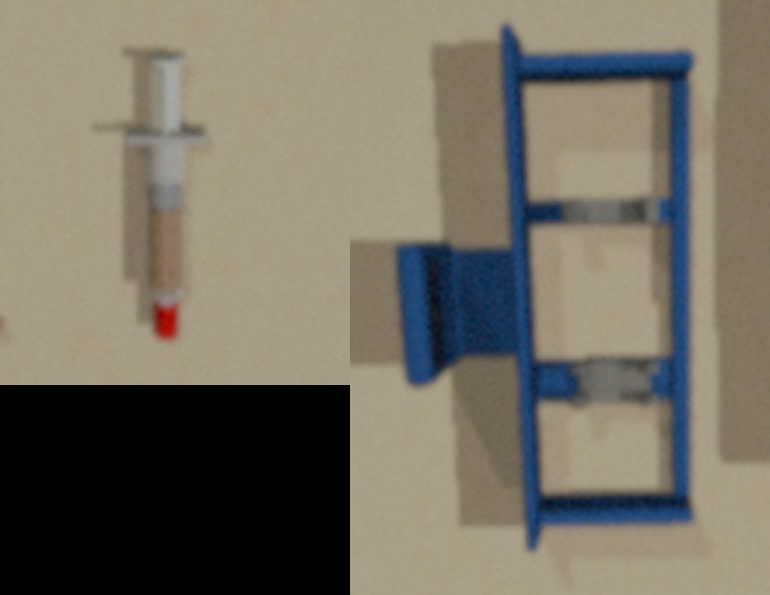

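The crop shows the syringe thumb disc at w1 (268,180), flange at (267,203) and cap tip at (267.7,261.3). The carrier plate's top ends are at w2 (224.9,43) and (232.3,191.6), the nose corners at (277,50) and (277,183.6), and the tab top at about (198.3,125). The wide grey groove saddle is on the world -y side. Next I'll cast rays and check sizes and heights.

```bash
python3 - <<'E'
from h import *
c1,i1=load("w1");c2,i2=load("w2")
s=eyes.camera_info("scene");d=eyes.camera_info("side")
P=plane(c2,[(224.9,43),(232.3,191.6)],.037);print("plate",P,np.linalg.norm(P[1]-P[0]),np.arctan2(*(P[0]-P[1])[[0,1]])*-1)
Q=plane(c2,[(277.1,49.9),(277.2,183.6)],.032);print("nose",Q,np.linalg.norm(Q[1]-Q[0]),np.arctan2(*(Q[0]-Q[1])[[0,1]])*-1)
print("tab",plane(c2,[(198.3,125)],.072))
S=plane(c1,[(268,179.9),(267.1,203),(267.7,261.3)],.0085);print("syr",S,np.linalg.norm(S[0]-S[2]))
# red caps & blue comps in all pictures
def comps(im,kind,amin):
    h,sa,v=cv2.split(cv2.cvtColor(cv2.GaussianBlur(im,(3,3),0),cv2.COLOR_BGR2HSV))
    m=(((h<8)|(h>172))&(sa>150)&(v>90)) if kind=="red" else ((h>100)&(h<125)&(sa>120)&(v>40))
    n,l,st,c=cv2.connectedComponentsWithStats(m.astype(np.uint8));return [(st[k],c[k],l==k) for k in range(1,n) if st[k,4]>=amin]
ims={n:load(n) for n in("w1","w2")};ims["scene"]=(s,cv2.imread("pics/scene0.png"));ims["side"]=(d,cv2.imread("pics/side0.png"))
for n,(ci,im) in ims.items():
    for st,c,m in comps(im,"red",8):print(n,"red",st,c,plane(ci,[c],.0085)[0][:2])
    for st,c,m in comps(im,"blue",150):
        ys,xs=np.nonzero(m);r=cv2.minAreaRect(np.c_[xs,ys].astype(np.float32));print(n,"blue",st,c)
# viewer: bright edges
E
```

```text
plate [[ 0.4906  0.1412  0.037 ]
 [ 0.4948 -0.0527  0.037 ]] 0.19390087335243425 0.02157486540620152
nose [[ 0.556   0.1341  0.032 ]
 [ 0.5596 -0.0422  0.032 ]] 0.1762598176095137 0.020904130711868276
tab [[0.4584 0.0443 0.072 ]]
syr [[ 0.5469 -0.1262  0.0085]
 [ 0.546  -0.1619  0.0085]
 [ 0.5482 -0.2606  0.0085]] 0.13443916900812117
w1 red [209 253  10   8  49] [213.9184 256.6939] [ 0.4628 -0.2524]
w1 red [264 253   7   9  47] [266.8723 256.4681] [ 0.5468 -0.2519]
w1 red [309 303  14  12 119] [315.7059 308.8067] [ 0.6303 -0.3514]
w1 blue [ 185    0   94  130 2870] [228.0645  58.708 ]
w2 red [214 293   9   7  43] [218.2326 295.9535] [ 0.4628 -0.2525]
w2 red [264 293   6   7  36] [266.6389 295.9167] [ 0.5471 -0.2524]
w2 blue [ 194   45   83  144 2608] [235.5008 118.5537]
scene red [317 202   6   5  24] [319.875  204.2083] [ 0.6504 -0.3023]
scene red [282 220   4   3  10] [283.5 221. ] [ 0.5455 -0.2508]
scene red [265 242   4   3  10] [266.5 243. ] [ 0.4611 -0.2525]
scene red [332 285   4   3   9] [333.4444 285.8889] [ 0.4494 -0.4543]
scene red [324 332  12  13  44] [329.6818 338.4091] [ 0.3279 -0.5112]
scene blue [160 157  62  43 559] [185.5206 184.0859]
side red [197  47  34  22 332] [213.3614  59.7892] [ 0.775  -1.2254]
side blue [278 228  21  25 181] [291.6077 244.0276]
side blue [302 324  30  29 235] [319.7064 338.5021]
```

```bash
cat >> h.py <<'E'
def red(im,near):
    h,s,v=cv2.split(cv2.cvtColor(im,cv2.COLOR_BGR2HSV))
    m=((h<8)|(h>172))&(s>130)&(v>70)
    n,l,st,c=cv2.connectedComponentsWithStats(m.astype(np.uint8))
    k=min((k for k in range(1,n) if st[k,4]>7),key=lambda k:np.hypot(*(c[k]-near)))
    return c[k],st[k]
E
python3 - <<'E'
from h import *
c1,i1=load("w1");c2,i2=load("w2");s=eyes.camera_info("scene")
print("cap height",tri([(c1,(266.87,256.47)),(c2,(266.64,295.9)),(s,(283.5,221))]))
arm.move_pose((.547,-.180,.12),[np.pi,0,np.pi/2]); arm.hold(.2)
ci,im=snap("wrist","w3")
uv=proj(ci,(.547,-.252,.0085))[0]; c,st=red(im,uv); print(uv,c,st)
print("cap c",plane(ci,[c],.0085),"tip",plane(ci,[(c[0],st[1]+st[3])],.0085),"start",plane(ci,[(c[0],st[1])],.0085))
print("exp thumb px",proj(ci,(.547,-.127,.0085)),arm.state()["eef_pos"])
E
```

```text
cap height (array([ 0.5464, -0.2514,  0.009 ]), [0.00037823370809351547, 0.0008228247389308503, 0.0012001953908525136])
[254.8241 259.0201] [254.8447 258.7391] [250 251  11  17 161]
cap c [[ 0.547  -0.2517  0.0085]] tip [[ 0.547  -0.2619  0.0085]] start [[ 0.547  -0.2433  0.0085]]
exp thumb px [[254.8592 127.3654]] [ 0.548  -0.1794  0.1212]
```

View pics/w3.png

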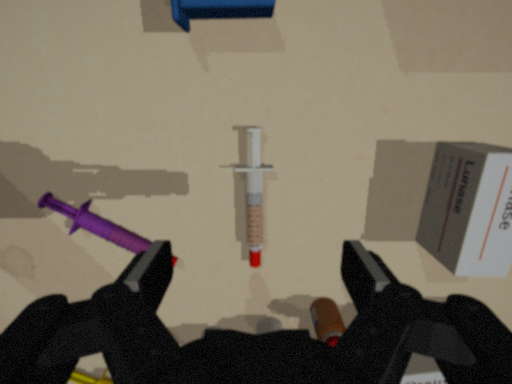

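The close view shows the syringe aligned with the image columns, from thumb end (254,128) and flange (254,168) to cap (255,259). The brown vial is off to the right at (326,315), clear of the fingers. I measure the cap at 9 mm height against 8.5 expected, so I'll grasp at (0.547, -0.1985).

```bash
python3 - <<'E'
from h import *
st=arm.state
arm.move_straight((.547,-.1985,.05),velocity=.12)
r=arm.move_straight((.547,-.1985,.0095),velocity=.06,threshold=12)
print(r,st()["eef_pos"])
hand.gripper_close(25); s=st(); print(s["width"],s["grasp_force"],s["eef_pos"],s["tcp_rot"],s["t"])
arm.move_straight((.547,-.1985,.16),velocity=.15); s=st(); print(s["width"],s["grasp_force"],s["joints"][5],s["t"])
# flip over by joint 6 and look at carrier and viewer
arm.move_pose((.53,.03,.26),[np.pi,0,-np.pi/2]); arm.hold(.2); s=st(); print(s["width"],s["grasp_force"],s["joints"],s["t"])
ci,im=snap("wrist","w4")
E
```

```text
False [ 0.5471 -0.1986  0.0096]
0.18685540309233012 25.813670754432678 [ 0.5471 -0.1985  0.0097] [3.1414 0.0001 1.5708] 7.0833
0.19218784251614848 25.654730200767517 1.1136842180748818 8.2333
0.18604992110341023 25.67426472902298 [-0.0633  0.2819 -0.001   1.2881 -0.     -1.6337] 10.7667
```

View pics/w4.png

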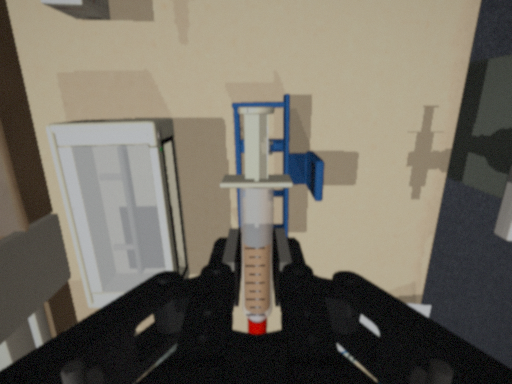

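Syringe is held level at the barrel with the flange horizontal. The carrier is visible behind it at around (262,150), and the viewer's top outline runs (50,127) to (172,122) to (187,270) to (93,303). Next I'll refine the saddle centres from w2 with a grey mask.

```bash
python3 - <<'E'
from h import *
c2,i2=load("w2")
O=np.array([.527,.0455]);
hsv=cv2.cvtColor(i2,cv2.COLOR_BGR2HSV).astype(int)
for n,y in(("up",.035),("lo",-.033)):
    e=proj(c2,(*(O+[-.021*y,y]),.02))[0]; x0,y0=np.round(e).astype(int)
    # saddle strip: low saturation against wood (sat) and blue
    sub=hsv[y0-14:y0+15,x0-20:x0+21]
    m=((sub[...,1]<60)).astype(np.uint8); m=cv2.morphologyEx(m,cv2.MORPH_OPEN,np.ones((2,2),np.uint8))
    k,l,st,c=cv2.connectedComponentsWithStats(m);j=1+np.argmax(st[1:,4]);b=st[j]
    ext=np.array([[x0-20+b[0],y0-14+b[1]],[x0-20+b[0]+b[2],y0-14+b[1]+b[3]]],float)-.5
    print(n,e,b,c[j]+[x0-20,y0-14],plane(c2,ext,.022)[:,:2],plane(c2,ext.mean(0),.022)[0][:2])
# blue extents per row -> nose rail outer edge x, plate
b=((hsv[...,0]>98)&(hsv[...,0]<128)&(hsv[...,1]>110)&(hsv[...,2]>40))
for y in (.11,.08,.06,.01,-.015):
    v=int(round(proj(c2,(.527,y,.009))[0][1])); xs=np.nonzero(b[v,190:300])[0]+190
    r=plane(c2,[(xs.max()+.5,v)],.009)[0]; print(y,v,"nose outer",r[:2]+0, "origin x",r[0]-.032+.021*(y-.0455))
cols=b[:, 262]; ys=np.nonzero(cols)[0]; ys=ys[(ys>30)&(ys<210)];print(ys)
print(plane(c2,[(262,ys.min()-.5),(262,ys.max()+.5)],.032))
E
```

```text
up [253.8985  94.5814] [  0   0  39  29 814] [252.5614  93.7002] [[0.4991 0.0984]
 [0.5518 0.061 ]] [0.5251 0.0799]
lo [255.0727 144.5796] [  0   0  38  29 779] [254.525  144.1168] [[ 0.4989  0.0326]
 [ 0.5529 -0.0088]] [0.5255 0.0122]
0.11 72 nose outer [0.5558 0.11  ] origin x 0.525161089542172
0.08 95 nose outer [0.5564 0.0801] origin x 0.5250826392919045
0.06 110 nose outer [0.5567 0.0599] origin x 0.5250358732038876
0.01 145 nose outer [0.5576 0.0102] origin x 0.5249013924498864
-0.015 162 nose outer [ 0.5581 -0.0152] origin x 0.52484519919421
[ 51  52  53  54  55  56 177 178 179 180 181 182 183]
[[ 0.5368  0.1334  0.032 ]
 [ 0.5376 -0.042   0.032 ]]
```

```bash
python3 - <<'E'
from h import *
st=arm.state
c4,i4=load("w4")
print("flange",plane(c4,[(256,181),(257,109),(257,333)],.259)) # expect y: .03-.035, .03-.07, .03+.062
Y=-np.pi/2+.02; x,y=.5269,.0485
arm.move_pose((x,y,.09),[np.pi,0,Y]); arm.hold(.2)
s=st();print(s["eef_pos"],s["tcp_rot"],s["contact_force"])
r=arm.move_straight((x,y,.040),velocity=.08,threshold=8); print(r)
if not r:
    r=arm.move_straight((x,y,.0218),velocity=.03,threshold=6)
arm.hold(.2); s=st(); print(r,s["eef_pos"],s["contact_force"],s["width"],s["t"])
ci,im=snap("wrist","w5"); a,b=snap("scene","s5");c,d=snap("side","d5")
o=np.hstack([im[60:384,130:400],cv2.resize(b[130:230,130:250],None,fx=3,fy=3.24,interpolation=cv2.INTER_CUBIC)]);cv2.imwrite("pics/c5.png",o);print(o.shape)
E
```

```text
flange [[ 0.5303 -0.0088  0.259 ]
 [ 0.5298 -0.0423  0.259 ]
 [ 0.5297  0.0819  0.259 ]]
[0.5292 0.0483 0.0922] [-3.137  -0.0003 -1.5511] [-0.1375  0.0819 -0.2579]
False
True [0.5264 0.0485 0.0216] [-0.1539 -0.6839  4.6222] 0.1860914320837527 13.325
(324, 630, 3)
```

View pics/c5.png

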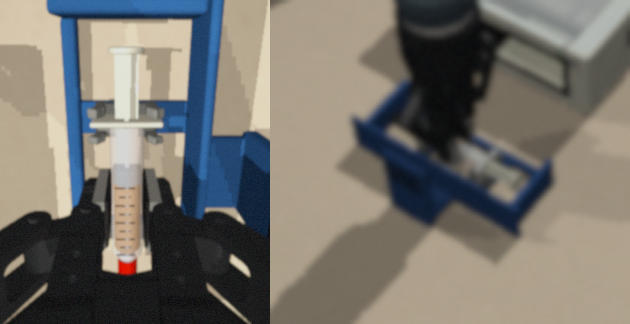

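The left crop shows the flange lying between the groove saddle's two horn pairs (rows about 112 and 137, flange at about 125), with the syringe along the carrier. The arm stopped at exactly the seated height, so I can release.

```bash
python3 - <<'E'
from h import *
st=arm.state
hand.ungrasp(); s=st(); print(s["width"],s["contact_force"],s["eef_pos"],s["t"])
arm.hold(.3)
p=s["eef_pos"]
arm.move_straight((p[0],p[1],.05),velocity=.04)
arm.move_straight((p[0],p[1],.12),velocity=.15)
arm.move_pose((.50,-.01,.25),[np.pi,0,-np.pi/2]); arm.hold(.25)
print(st()["joints"],st()["t"],st()["contact_force"]); snap("wrist","w6"); snap("scene","s6"); snap("side","d6")
E
```

```text
0.9998007173632755 [ 1.2686 -0.6834 -1.7431] [0.5257 0.0486 0.021 ] 14.15
[-0.146   0.2236 -0.1082  1.2425  0.0001 -1.7177] 16.825 [-0.3562  0.3197 -0.3014]
```

View pics/w6.png

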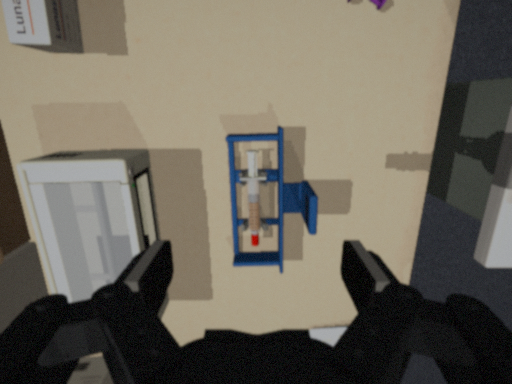

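The syringe lies in the nest with its red cap at (255,240), towards carrier +y. The carrier slid slightly in -x as the fingers opened. Next I'll take two views over the viewer.

```bash
python3 - <<'E'
from h import *
for n,x in(("va",.56),("vb",.64)):
    arm.move_pose((x,.05,.30),[np.pi,0,-np.pi/2]); arm.hold(.25); snap("wrist",n); print(arm.state()["t"])
o=[]
for n in("va","vb"):
    ci,im=load(n); print(proj(ci,[(.61,-.06,.078),(.61,.19,.078),(.50,.05,.03)]))
    o.append(im[40:300,120:345] if n=="va" else im[40:300,165:390])
o=cv2.resize(np.hstack(o),None,fx=1.77,fy=1.77,interpolation=cv2.INTER_CUBIC)
cv2.imwrite("pics/v.png",o);print(o.shape)
E
```

```text
17.75
18.4667
[[211.5318  69.8123]
 [219.8552 262.7245]
 [298.0064 157.0731]]
[[282.0833  69.2931]
 [277.3851 261.7239]
 [354.822  156.5047]]
(460, 796, 3)
```

View pics/v.png

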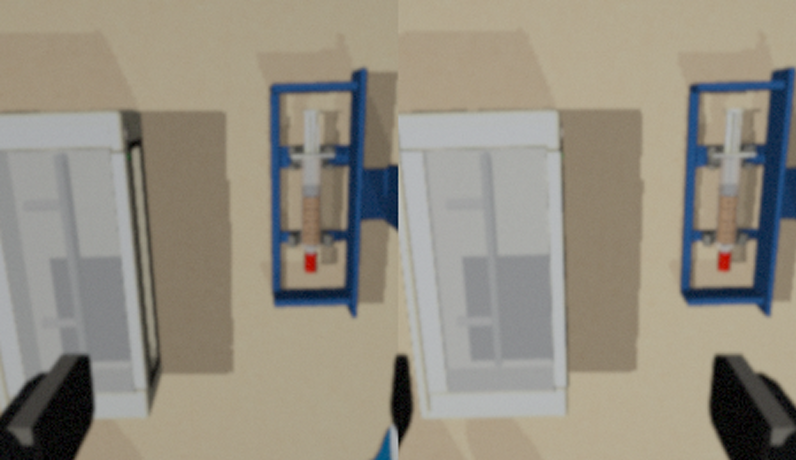

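The left crop shows the viewer's top front corners at va (188.9,102.7) and (204.2,274.5). The right crop shows them at vb (255.4,102.7) and (259.9,273.9). The carrier with the syringe nested sits to the right. I'll triangulate these, fit the edges, and refit the carrier.

```bash
python3 - <<'E'
from h import *
(ca,ia),(cb,ib)=load("va"),load("vb")
N=[tri([(ca,a),(cb,b)]) for a,b in(((188.9,102.7),(255.4,102.7)),((204.2,274.5),(259.9,273.9)))];print(N)
# front top edge: strongest brightness drop per row in vb and va
for n,ci,im,(p0,p1) in(("va",ca,ia,((188.9,102.7),(204.2,274.5))),("vb",cb,ib,((255.4,102.7),(259.9,273.9)))):
    g=cv2.GaussianBlur(im,(3,3),0).astype(float).mean(2);pts=[]
    for v in range(int(p0[1])+8,int(p1[1])-8,3):
        u0=p0[0]+(v-p0[1])/(p1[1]-p0[1])*(p1[0]-p0[0]);r=np.arange(int(u0)-5,int(u0)+6)
        k=np.argmin(np.diff(g[v,r]));pts.append((r[k]+.5,v))
    W=plane(ci,pts,.078);f=np.polyfit(W[:,1],W[:,0],1);res=W[:,0]-np.polyval(f,W[:,1]);ok=abs(res)<.003;f=np.polyfit(W[ok,1],W[ok,0],1)
    C=plane(ci,[p0,p1],.078);print(n,"slope",f,"x@.0665",np.polyval(f,.0665),ok.mean(),"corners",C[:,:2],np.linalg.norm(C[1]-C[0]))
# near/far top edges in vb: row of gradient at columns
g=cv2.GaussianBlur(ib,(3,3),0).astype(float).mean(2)
for us,v0,s in((range(190,250,5),102.7,1),(range(195,255,5),273.9,-1)):
    P=[]
    for u in us:
        r=np.arange(int(v0)-7,int(v0)+8);k=np.argmax(s*np.diff(g[r,u]));P.append((u,r[k]+.5))
    W=plane(cb,P,.078);f=np.polyfit(W[:,0],W[:,1],1);print("edge y slope",f,"y@.615",np.polyval(f,.615))
# carrier
def blue(im):
    h,s,v=cv2.split(cv2.cvtColor(im,cv2.COLOR_BGR2HSV).astype(int)) if 0 else [x.astype(int) for x in cv2.split(cv2.cvtColor(im,cv2.COLOR_BGR2HSV))]
    return ((h>98)&(h<128)&(s>110)&(v>40)).astype(np.uint8)
for n in("w6","va","vb"):
    ci,im=load(n);b=blue(im);k,l,st,c=cv2.connectedComponentsWithStats(b);e=proj(ci,(.5,.05,.02))[0]
    j=min((j for j in range(1,k) if st[j,4]>500),key=lambda j:np.hypot(*(c[j]-e)));b=l==j
    P=[]
    for y in np.arange(-.02,.115,.01):
        v=int(round(proj(ci,(.53,y,.009))[0][1]));P.append((np.nonzero(b[v])[0].min()-.5,v))
    W=plane(ci,P,.009);f=np.polyfit(W[:,1],W[:,0],1);r=W[:,0]-np.polyval(f,W[:,1]);ok=abs(r)<.002;f=np.polyfit(W[ok,1],W[ok,0],1)
    u=int(round(proj(ci,(np.polyval(f,.05)-.02,.05,.032))[0][0]));vs=np.nonzero(b[:,u])[0];Y=plane(ci,[(u,vs.min()-.5),(u,vs.max()+.5)],.032)[:,1]
    print(n,"nose slope",f,"x@.047",np.polyval(f,.047),ok.mean(),"cheeks",Y,Y.mean(), "tabside", b.sum())
E
```

```text
[(array([ 0.6407, -0.0236,  0.0676]), [0.0003664157657290641, 0.0003664157657290537]), (array([0.6343, 0.2138, 0.0711]), [0.00030424222338391106, 0.00030424222338402404])]
va slope [-0.0295  0.639 ] x@.0665 0.6369950866323653 1.0 corners [[ 0.6383 -0.024 ]
 [ 0.6329  0.2089]] 0.23298468737904995
vb slope [-0.0264  0.64  ] x@.0665 0.6382726750323151 1.0 corners [[ 0.6406 -0.0233]
 [ 0.6344  0.2096]] 0.23301813244822261
edge y slope [ 0.0238 -0.0393] y@.615 -0.024729839520188417
edge y slope [0.0352 0.1874] y@.615 0.20903379634702535
w6 nose slope [-0.0262  0.534 ] x@.047 0.5327531540445248 1.0 cheeks [-0.0461  0.1311] 0.042483265538743334 tabside 3144
va nose slope [-0.0247  0.5344] x@.047 0.5332367540479585 1.0 cheeks [-0.0428  0.1316] 0.04443711707506033 tabside 2978
vb nose slope [-0.0283  0.536 ] x@.047 0.5346683118233624 1.0 cheeks [-0.0422  0.1311] 0.044454573543885684 tabside 3588
```

```bash
python3 - <<'E'
from h import *
st=arm.state
psi=.027; O=np.array([.502,.0445]); ex=np.array([np.cos(psi),np.sin(psi)])
T=O-.070*ex; print(T)
arm.move_pose((*T,.13),[np.pi,0,-np.pi/2+psi])
r=arm.move_straight((*T,.050),velocity=.10,threshold=10); print(r,st()["eef_pos"],st()["contact_force"])
if not r:
    hand.gripper_close(60); s=st(); print(s["width"],s["grasp_force"],s["eef_pos"],s["contact_force"])
    z=s["eef_pos"][2]; arm.move_straight((*T,z+.028),velocity=.05); arm.hold(.2); s=st(); print(s["contact_force"],s["moment"],s["width"],s["eef_pos"],z)
    S=np.array([.6365,.0928]); P=S-(.050+.070)*ex
    arm.move_straight((T[0],P[1],z+.028),velocity=.10); arm.move_straight((*P,z+.028),velocity=.10); arm.hold(.3)
    s=st();print(s["eef_pos"],s["tcp_rot"],s["contact_force"],s["joints"],s["t"]); snap("wrist","p1");snap("scene","ps1");snap("side","pd1")
    a,b,c=[cv2.imread(f"pics/{n}.png") for n in("p1","ps1","pd1")]
    e=np.hstack([cv2.resize(b[90:240,130:290],(320,300)),cv2.resize(c[195:315,165:325],(320,240))[:216] if 0 else cv2.resize(c[195:315,165:325],(320,300))])
    cv2.imwrite("pics/p.png",np.vstack([np.hstack([a[:300],np.zeros((300,128,3),np.uint8)]),e]))
E
```

```text
[0.432  0.0426]
False [0.4328 0.0426 0.0505] [ 1.5012 -0.4171 -0.3066]
0.10931953964475127 59.05550479888916 [0.4326 0.0425 0.0502] [1.6983 0.4307 0.4116]
[-0.3675 -0.1455 -2.8508] [0.03   0.0264 0.0053] 0.10400551616325307 [0.4316 0.0426 0.0779] 0.050249781004119205
[0.5162 0.0896 0.0783] [ 3.1415  0.     -1.5437] [ 0.4148  0.0244 -2.3058] [ 0.0507  0.3832 -0.349   0.8387  0.     -1.5471] 23.9583
```

View pics/p.png

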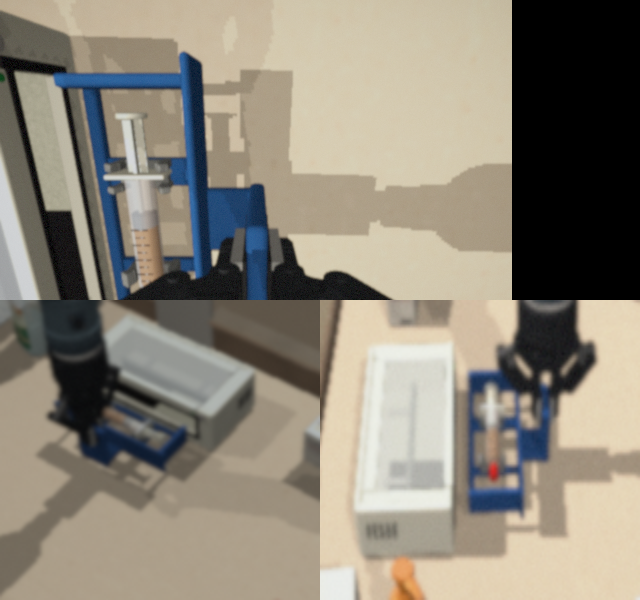

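The wrist view shows the carrier level in the hand, with the nose's near corner at about (57,75) and the slot's dark near end at about (5..68, 60..70). The scene and side views confirm the carrier is level in front of the slot. From here I'll compare slot end and cheek numerically.

```bash
python3 - <<'E'
from h import *
ci,im=load("p1"); psi=.027;R=np.array([[np.cos(psi),-np.sin(psi)],[np.sin(psi),np.cos(psi)]])
S=np.array([.6365,.0928]);O=np.array([.5162,.0896])+R@[.07,0]
def pr(B,x,y,z):return proj(ci,(*(B+R@[x,y]),z))[0]
print("cam",ci["cam_to_world"])
print("slot near bot/top",pr(S,0,-.092,.024),pr(S,0,-.092,.060),"inner",pr(S,.01,-.092,.024),pr(S,.01,-.092,.06),"face bot/top corner",pr(S,0,-.12,0),pr(S,0,-.12,.078))
print("cheek nose top/bot",pr(O,.032,-.09,.060),pr(O,.032,-.09,.028),"cheek plate top",pr(O,-.033,-.09,.06),"plate end top",pr(O,-.0355,-.099,.066),"tab top",pr(O,-.07,-.025,.1),pr(O,-.07,.025,.1))
g=cv2.cvtColor(im,cv2.COLOR_BGR2GRAY)
print("cols"); 
for u in (10,20,30,40,50,60): print(u,g[40:90:2,u])
h=cv2.cvtColor(im,cv2.COLOR_BGR2HSV).astype(int);b=(h[...,0]>98)&(h[...,0]<128)&(h[...,1]>110)&(h[...,2]>40)
for u in (58,60,65,70,80,100,120,140,160): 
    vs=np.nonzero(b[:110,u])[0]; print(u,vs.min() if len(vs) else None,vs[vs<vs.min()+25].max() if len(vs) else None)
E
```

```text
cam [[-0.9996  0.0262  0.0082  0.5183]
 [-0.0275 -0.9557 -0.2931  0.0139]
 [ 0.0001 -0.2933  0.956   0.2116]
 [ 0.      0.      0.      1.    ]]
slot near bot/top [57.7211 72.2439] [ 8.8916 65.2855] inner [41.1982 72.2354] [-11.6917  65.2747] face bot/top corner [73.2131 29.8341] [-45.9628 -16.1641]
cheek nose top/bot [47.5388 69.8468] [84.8557 75.3337] cheek plate top [180.7291  69.9157] plate end top [181.3897  47.4722] tab top [256.4736 226.3789] [256.4293 323.5236]
cols
10 [95 94 99 95 95 94 91 86 64 22  3 17  0 12 15  8  2 11  7 19 19 23 22 33
 43]
20 [ 96  95  95  91  87  83  90  90  92  71  15  18   3   0  16  40 116 151
 157 158 157 159 158 159 159]
30 [ 95  95  92  98  97  95  88  88  89  91  63  26   9   0  13  13  85 140
 156 157 158 157 160 163 158]
40 [ 96  95  95  91  97  96  98  97  97  96  93  58  14  18   7  13  35 114
 156 162 161 160 159 164 166]
50 [ 95  96  94  94  98  97  96  97 100  99  97  93  47   3   9   8  16  61
 138 173 179 180 178 180 181]
60 [ 95  97  95  94  97  94  95  96  95  97  96  92  86  45  20  14  40  77
  93  98  95  92  85  86 142]
58 72 85
60 72 86
65 72 88
70 73 87
80 74 87
100 74 87
120 74 87
140 74 87
160 74 87
```

```bash
python3 - <<'E'
from h import *
ci,im=load("p1"); psi=.027;R=np.array([[np.cos(psi),-np.sin(psi)],[np.sin(psi),np.cos(psi)]])
S=np.array([.6365,.0928])
g=cv2.GaussianBlur(cv2.cvtColor(im,cv2.COLOR_BGR2GRAY),(3,3),0).astype(float)
uv=[]
for u in range(14,58,2):
    v=np.arange(48,74);k=np.argmin(np.diff(g[v,u]));uv.append((u,v[k]+.5))
o,d=ray(ci,uv)
for dx in(-.002,0,.002):
    # plane x'=face in viewer frame
    n=R[:,0]; t=((S+R@[dx,0]-o[:2])@n)/(d[:,:2]@n); P=o+d*t[:,None]; L=(P[:,:2])@R
    ok=abs(L[:,1]-np.median(L[:,1]))<.002
    print(dx,"slot end y'",np.median(L[:,1]),L[::4,1],P[[0,-1],2])
h=cv2.cvtColor(im,cv2.COLOR_BGR2HSV).astype(int);b=(h[...,0]>98)&(h[...,0]<128)&(h[...,1]>110)&(h[...,2]>40)
uv=[(u,np.nonzero(b[:110,u])[0].min()-.5) for u in range(66,172,6)]
C=plane(ci,uv,.060);L=C[:,:2]@R;print("cheek y'",L[:,1],np.median(L[:,1]),np.polyfit(L[:,0],L[:,1],1)[0])
# nose end of the cheek / nose rail (9 high -> z .037)
for v in(82,100,120,140): 
    u=np.nonzero(b[v])[0].min()-.5; print(v,u,plane(ci,[(u,v)],.037 if v>90 else .060)[0]@np.r_[R[:,0],0])
print("face x'",S@R[:,0], "tcp'",np.array([.5162,.0896])@R)
# face bottom edge on the worktop (gray face / shadowed wood) for viewer x and yaw
hs=h[...,1]
for v in(50,60,68): print(v,hs[v,60:90:2])
E
```

```text
-0.002 slot end y' -0.020143160725275767 [-0.0201 -0.0203 -0.02   -0.0203 -0.0199 -0.0202] [0.0583 0.0274]
0 slot end y' -0.020482262489271354 [-0.0205 -0.0207 -0.0204 -0.0206 -0.0203 -0.0205] [0.0557 0.0243]
0.002 slot end y' -0.020821364253266944 [-0.0208 -0.021  -0.0207 -0.0209 -0.0206 -0.0209] [0.0531 0.0211]
cheek y' [-0.0132 -0.0127 -0.0127 -0.0127 -0.0127 -0.0127 -0.0127 -0.0127 -0.0127
 -0.0127 -0.0127 -0.0127 -0.0127 -0.0127 -0.0127 -0.0127 -0.0127 -0.0127] -0.012725021802220092 -0.002236393989798764
82 54.5 0.6181756221081285
100 84.5 0.6179562882869319
120 87.5 0.618154101136414
140 91.5 0.617757961104888
face x' 0.638773305424612 tcp' [0.5184 0.0756]
50 [32 33 43 36 41 40 56 55 58 61 59 58 57 61 56]
60 [43 43 46 35 40 37 47 58 57 59 59 58 57 55 58]
68 [ 36 128  92  39  44  35  43  48  59  56  55  57  57  60  56]
```

```bash
python3 - <<'E'
from h import *
psi=.027;R=np.array([[np.cos(psi),-np.sin(psi)],[np.sin(psi),np.cos(psi)]])
def ld(n,f):
    c,i=load(n);c["K"][0,0]=c["K"][1,1]=f;return c,i
def blue(im):
    h=cv2.cvtColor(im,cv2.COLOR_BGR2HSV).astype(int);return (h[...,0]>98)&(h[...,0]<128)&(h[...,1]>110)&(h[...,2]>40)
for f in(288.28,284,280,276):
    (ca,ia),(cb,ib),(cp,ip)=ld("va",f),ld("vb",f),ld("p1",f)
    N=[tri([(ca,a),(cb,b)])[0] for a,b in(((188.9,102.7),(255.4,102.7)),((204.2,274.5),(259.9,273.9)))]
    C=np.vstack([plane(ca,[(188.9,102.7),(204.2,274.5)],.078)[:,:2]@R,plane(cb,[(255.4,102.7),(259.9,273.9)],.078)[:,:2]@R])
    print("f",f,"z",N[0][2],N[1][2],"viewer x'",C[:,0],"w",C[1,1]-C[0,1],C[3,1]-C[2,1],"ctr y'",(C[0,1]+C[1,1])/2,(C[2,1]+C[3,1])/2)
    for c,i in((ca,ia),(cb,ib)):
        b=blue(i);u=int(proj(c,(.51,.045,.032))[0][0]);vs=np.nonzero(b[60:260,u])[0]+60
        Y=plane(c,[(u,vs.min()-.5),(u,vs.max()+.5)],.032)[:,:2]@R[:,1];print("  carrier y'",Y,Y[1]-Y[0],Y.mean(),end="")
    print()
    g=cv2.GaussianBlur(cv2.cvtColor(ip,cv2.COLOR_BGR2GRAY),(3,3),0).astype(float)
    uv=[]
    for u in range(14,58,2):
        v=np.arange(48,74);uv.append((u,v[np.argmin(np.diff(g[v,u]))]+.5))
    o,d=ray(cp,uv);n=R[:,0];t=(.6385-o[:2]@n)/(d[:,:2]@n);P=o+d*t[:,None];se=np.median(P[:,:2]@R[:,1])
    b=blue(ip);ch=np.median(plane(cp,[(u,np.nonzero(b[:110,u])[0].min()-.5) for u in range(80,160,6)],.060)[:,:2]@R[:,1])
    print("  slot end",se,"cheek",ch,"gap",ch-se, "corner x' at z=.024:",plane(cp,[(65.5,67.5)],.024)[0,:2]@R[:,0],"nose x'",plane(cp,[(87.5,120)],.037)[0,:2]@R[:,0])
print("tcp y' now",np.array([.5162,.0896])@R,"at grasp",np.array([.4326,.0425])@R)
E
```

```text
f 288.28 z 0.0676011507634851 0.07113930495819461 viewer x' [0.6374 0.6383 0.6397 0.6398] w 0.23298060402813164 0.23301549526424015 ctr y' 0.07522133628658062 0.0759073041600617
  carrier y' [-0.0566  0.1179] 0.17448862425314726 0.03064713051338774  carrier y' [-0.0562  0.1175] 0.173702102969143 0.030647558736401785
  slot end -0.020435416467232997 cheek -0.012723501327138483 gap 0.007711915140094514 corner x' at z=.024: 0.6335480740082485 nose x' 0.6181530725762514
f 284 z 0.07260069122913047 0.0770932043491197 viewer x' [0.6385 0.6396 0.6397 0.6398] w 0.2365417580091657 0.23658192497126707 ctr y' 0.07550590308531781 0.07621815123973211
  carrier y' [-0.0585  0.1184] 0.1769208898298827 0.0299519885078368  carrier y' [-0.0581  0.118 ] 0.1761250473669928 0.02996959949102323
  slot end -0.021112320871657403 cheek -0.013515844470012549 gap 0.007596476401644854 corner x' at z=.024: 0.6350819965286296 nose x' 0.6195520019094564
f 280 z 0.07727216938036977 0.08265627164697902 viewer x' [0.6395 0.6408 0.6397 0.6398] w 0.23997064956314496 0.2400160217745941 ctr y' 0.07578444757664171 0.0765219780596481
  carrier y' [-0.0603  0.119 ] 0.17926219176682098 0.029323685369544262  carrier y' [-0.0599  0.1185] 0.17844660557760245 0.02927910688004162
  slot end -0.021745966780540887 cheek -0.014275789082645585 gap 0.007470177697895302 corner x' at z=.024: 0.6365529784383217 nose x' 0.6208953543375144
f 276 z 0.0819426923691831 0.08821806210858306 viewer x' [0.6406 0.6421 0.6397 0.6398] w 0.24350131551801737 0.243552175634677 ctr y' 0.07607591459289854 0.07683945536210916
  carrier y' [-0.0622  0.1195] 0.1816600319847121 0.028639060537948187  carrier y' [-0.0618  0.119 ] 0.18083514901406564 0.028610449503155028
  slot end -0.02237877683897079 cheek -0.01505525386325324 gap 0.007323522975717551 corner x' at z=.024: 0.6380615214634384 nose x' 0.6222748680804238
tcp y' now [0.5184 0.0756] at grasp [0.4336 0.0308]
```

```bash
python3 - <<'E'
from h import *
psi=.027;R=np.array([[np.cos(psi),-np.sin(psi)],[np.sin(psi),np.cos(psi)]])
c,im=load("p1");c["K"][0,0]=c["K"][1,1]=281
g=cv2.cvtColor(im,cv2.COLOR_BGR2GRAY);n=R[:,0];X=.6398
def face(uv):
    o,d=ray(c,uv);t=(X-o[:2]@n)/(d[:,:2]@n);P=o+d*t[:,None];return np.c_[P[:,:2]@R[:,1],P[:,2]]
for v in(110,150,180):
    print(v,list(zip(range(4,118,3),g[v,4:118:3])))
    us=np.arange(4,118,6);print([f"{u}:{z*1e3:.0f}" for u,z in zip(us,face([(u,v) for u in us])[:,1])])
for u in(20,35,50):
    vs=np.arange(54,84,2);print(u,[f"{y*1e3:.1f}/{z*1e3:.0f}:{g[v,u]}" for v,(y,z) in zip(vs,face([(u,v) for v in vs]))])
E
```

```text
110 [(4, np.uint8(97)), (7, np.uint8(98)), (10, np.uint8(98)), (13, np.uint8(89)), (16, np.uint8(26)), (19, np.uint8(16)), (22, np.uint8(72)), (25, np.uint8(159)), (28, np.uint8(163)), (31, np.uint8(163)), (34, np.uint8(163)), (37, np.uint8(165)), (40, np.uint8(163)), (43, np.uint8(164)), (46, np.uint8(164)), (49, np.uint8(164)), (52, np.uint8(175)), (55, np.uint8(181)), (58, np.uint8(181)), (61, np.uint8(182)), (64, np.uint8(163)), (67, np.uint8(30)), (70, np.uint8(26)), (73, np.uint8(91)), (76, np.uint8(99)), (79, np.uint8(97)), (82, np.uint8(132)), (85, np.uint8(114)), (88, np.uint8(64)), (91, np.uint8(65)), (94, np.uint8(63)), (97, np.uint8(56)), (100, np.uint8(34)), (103, np.uint8(93)), (106, np.uint8(140)), (109, np.uint8(140)), (112, np.uint8(143)), (115, np.uint8(148))]
['4:71', '10:68', '16:64', '22:61', '28:57', '34:52', '40:48', '46:43', '52:38', '58:33', '64:28', '70:22', '76:15', '82:9', '88:1', '94:-6', '100:-15', '106:-24', '112:-34']
150 [(4, np.uint8(102)), (7, np.uint8(101)), (10, np.uint8(99)), (13, np.uint8(99)), (16, np.uint8(100)), (19, np.uint8(97)), (22, np.ui
[... 1796 characters left out ...]
']
20 ['-24.0/53:90', '-23.0/54:92', '-22.0/54:71', '-21.0/54:15', '-20.0/55:18', '-19.1/55:3', '-18.1/55:0', '-17.1/56:16', '-16.1/56:40', '-15.1/56:116', '-14.2/56:151', '-13.2/57:157', '-12.2/57:158', '-11.2/57:157', '-10.2/58:159']
35 ['-25.6/43:90', '-24.5/43:91', '-23.5/43:93', '-22.4/44:79', '-21.4/44:35', '-20.3/44:14', '-19.3/45:16', '-18.3/45:17', '-17.2/45:17', '-16.2/46:55', '-15.1/46:131', '-14.1/46:156', '-13.0/47:158', '-12.0/47:160', '-10.9/47:162']
50 ['-27.4/30:97', '-26.3/31:100', '-25.2/31:99', '-24.1/31:97', '-22.9/32:93', '-21.8/32:47', '-20.7/32:3', '-19.6/33:9', '-18.5/33:8', '-17.3/34:16', '-16.2/34:61', '-15.1/34:138', '-14.0/35:173', '-12.8/35:179', '-11.7/35:180']
```

The rows show a roughly 6 mm black bezel round the slot. Allowing for that and a wrist focal length of about 281 (which makes all known sizes agree), the slot end is at y' = -15.9 mm and the cheek at -14.2 mm. That leaves 1.7 mm clear per side, so a +0.5 mm shift is enough. Inserting now in guarded steps.

```bash
python3 - <<'E'
from h import *
st=arm.state
psi=.027;R=np.array([[np.cos(psi),-np.sin(psi)],[np.sin(psi),np.cos(psi)]])
y0=.0756+.0005; z=.0502+.026
def go(x,v,th=None,zz=z):
    p=R@[x,y0]; r=arm.move_straight((*p,zz),velocity=v,threshold=th); arm.hold(.15); s=st(); q=s["eef_pos"][:2]@R
    print(f"x'{x:.4f} hit={r}",q,s["eef_pos"][2],"F",R.T@s["contact_force"][:2],s["contact_force"][2],"M",s["moment"],s["t"]);return r
go(.5184,.03)
ok=not go(.5330,.05,5)      # nose just short of inside
ok=ok and not go(.5480,.03,4)
ok=ok and not go(.5680,.04,4)
ok=ok and not go(.5880,.04,4)
snap("wrist","q1");snap("side","qd1")
E
```

```text
x'0.5184 hit=False [0.5184 0.0761] 0.0761466878608531 F [-0.5236 -0.4211] -2.6667957575841337 M [-0.0719  0.1229  0.0099] 24.5083
x'0.5330 hit=False [0.5327 0.0761] 0.0760480167482327 F [-0.186 -0.472] -2.2688989117844156 M [0.0031 0.0489 0.0317] 25.1
x'0.5480 hit=False [0.5477 0.0761] 0.07613397855752915 F [0.1966 0.5361] -3.2036459528341883 M [-0.032   0.108  -0.0145] 25.9
x'0.5680 hit=False [0.5677 0.0761] 0.07610749175378492 F [-0.6242  0.8391] -2.0212954744916543 M [ 0.0483  0.1181 -0.0437] 26.7
x'0.5880 hit=False [0.5877 0.0761] 0.07610535507329873 F [ 0.5051 -0.7274] -2.2352345371801428 M [-0.0214  0.1009  0.0092] 27.5
```

```bash
python3 - <<'E'
from h import *
st=arm.state
psi=.027;R=np.array([[np.cos(psi),-np.sin(psi)],[np.sin(psi),np.cos(psi)]])
y0=.0761;z=.0762
def F(n=8):
    a=[]
    for _ in range(n): arm.hold(.03);s=st();a.append(np.r_[R.T@s["contact_force"][:2],s["contact_force"][2]])
    return np.mean(a,0)
x=.588
while x<.612:
    r=arm.move_straight((*(R@[x,y0]),z),velocity=.02,threshold=9)
    f=F();s=st();print(f"{x:.4f}",r,(s["eef_pos"][:2]@R),s["eef_pos"][2],f,s["t"])
    if r or f[0]<-6: break
    x+=.004 if x<.596 else .002
E
```

```text
0.5880 False [0.588  0.0761] 0.07619443771718151 [-0.0152 -0.0946 -2.2027] 28.1167
0.5920 False [0.592  0.0761] 0.07622126058824369 [-0.0864  0.154  -2.2007] 28.7333
0.5960 False [0.5957 0.0761] 0.07605154404550298 [-1.8898  0.3505 -1.7201] 29.35
0.5980 False [0.5979 0.0761] 0.07609074442265455 [-2.3918 -0.0126 -1.8684] 29.8667
0.6000 False [0.5999 0.0761] 0.07615647781519434 [-2.6094 -0.0287 -1.7369] 30.3833
0.6020 False [0.6019 0.0761] 0.0761578032161781 [-2.8531  0.6673 -1.9646] 30.9
0.6040 False [0.6023 0.0761] 0.07603258934689924 [-7.2082  0.1516  1.4139] 31.4167
```

```bash
python3 - <<'E'
from h import *
st=arm.state
psi=.027;R=np.array([[np.cos(psi),-np.sin(psi)],[np.sin(psi),np.cos(psi)]])
arm.move_straight((*(R@[.6009,.0761]),.0762),velocity=.02); arm.hold(.3)
a=[]
for _ in range(12): arm.hold(.03);s=st();a.append(np.r_[R.T@s["contact_force"][:2],s["contact_force"][2],s["eef_pos"][:2]@R,s["eef_pos"][2],s["grasp_force"],s["width"]])
print(np.mean(a,0),np.std(a,0),s["tcp_rot"],s["t"])
ci,im=snap("wrist","f1")
h=cv2.cvtColor(im,cv2.COLOR_BGR2HSV).astype(int);b=(h[...,0]>98)&(h[...,0]<128)&(h[...,1]>110)&(h[...,2]>40)
ci["K"][0,0]=ci["K"][1,1]=281
# plate top near end: expected vs found, z = .026+.038
O=R@[.6009+.070,.0742]
for nm,x,y in(("outer",-.038,-.099),("inner",-.033,-.099)): print(nm,proj(ci,(*(O+R@[x,y]),.064))[0])
for v in range(56,110,8):
    us=np.nonzero(b[v,120:240])[0]+120; print(v,us.min() if len(us) else None,us.max() if len(us) else None)
E
```

```text
[-3.0066  0.3743 -3.3055  0.6009  0.0761  0.0761 58.6365  0.1077] [0.4941 0.6035 0.6948 0.     0.     0.     0.015  0.0024] [ 3.1415 -0.     -1.5439] 32.425
outer [188.1572  46.551 ]
inner [177.4823  46.5467]
56 179 191
64 179 200
72 180 201
80 180 201
88 181 201
96 181 202
104 182 202
```

```bash
python3 -c "
from station import arm
print(arm.hand_in())"
```

```text
the job is handed in; nothing more can be done
None
```

The job is handed in at about 32 s of the 54 s limit, and no verdict came back. The syringe was laid in the nest with its cap the right way round. The carrier is held by its tab about 1.3 mm short of full home against the sprung stop, deliberately, so the plate does not press on the sill. I did not look at the syringe again after inserting the carrier.

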